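# Set the gap of a stone-grit mill

## Robot

A 7-joint arm with a two-finger parallel gripper is mounted at the origin on the work surface. World frame = base frame: x ahead of the robot, y to its left, z up, the work surface at z = 0. Lengths are in m, angles in rad, forces in N, time in s.
With the tool pointing down it reaches from about 0.425 to 0.875 m from the base axis. Payload 8.4 kg.
Tool frame: the origin (TCP) lies between the finger pads; the fingertips stand 19 mm ahead of it and the grasp point (between the pads) is the TCP (robot.tip_reach is the z of the fingertips in the tool frame, in m); z points along the fingers, y is the line along which they close (so a half turn about z gives the same grasp; the last joint's range is limited). The gripper opens to 87 mm and grips with 3 to 60 N. Pads are 19 mm wide; open, the fingers measure 117 mm over their backs; the gripper's body (75 mm by 190 mm) begins 51 mm behind the grasp point.
Start: joints at [1.205, 0.333, 0.04, 1.465, -0.013, 1.343, -0.059], TCP at [0.171, -0.627, 0.242] pointing down, gripper open.
Joint ranges: [-2.58, 2.58], [-0.38, 2.09], [-1.3, 1.39], [0.25, 2.4], [-1.5, 4.64], [0.08, 2.09], [-2.65, 2.65]. Speed limits (rad/s): [2.22, 2.22, 2.79, 2.79, 3.14, 3.14, 3.14].

## Interface

Orientations are given as [roll, pitch, yaw] about the fixed x, y, z axes, in that order (R = Rz(yaw) Ry(pitch) Rx(roll)).
In Python, from station import robot gives the robot as it stands.
- The arm moves only by the tool carry_out, never from a script. Its argument "motion" is a list of rows, each an object with "angular": the turn, a rotation vector about the tool's x, y, z in rad, a list of three; "dp": the shift along the tool's x, y, z in m, a list of three; "hand": the closure, from 0 (fully open) to 1 (shut). A call has 1 to 20 rows; each row shifts and turns the commanded pose from where the row before left it, along the tool's axes as they then stand; what a row does not reach is not made up. A row lasts 1/8 s, in which the tool goes at most 62.5 mm and 10.7 degrees, less where a joint would pass 70% of its speed; a pose out of reach is approached as far as the arm can. A call is refused whole if a number of a shift passes 0.0625 or a number of a turn 0.188, either way. A call with a gripper value outside its range is refused whole. The fingers move at their own pace and stop on an object; "squeeze" is the grip in N (left out, the last holds). Time passes only in rows, so rows that do not move let the fingers close. It gives the time, the measured TCP pose, the force, the opening and the grip force at its end, in the units of the state.
- robot.get_state(): the state, without advancing time (a new reading comes with each control period).
- robot.camera(name): name is "side" or "top"; returns (picture, depth): 384x512x3 uint8, blue, green, red; 384x512 float32, m along the optical axis (not along the pixel's ray), 0 where there is no reading.
- robot.get_calibration(name): a dict with "camera_matrix" (3x3 intrinsics, pixels), "R" (3x3) and "t" (3): a world point X has camera coordinates R X + t. Camera axes: x right, y down, z forward; pixel columns grow to the right and rows downward; lengths in m; the calibration is good to about 2 mm. A picture is of the moment at which its call begins. get_calibration takes no time and is no camera call.
- robot.finish_job(): hands the job in; it is judged then, once.
The state is a dict: "time": time; "joints": joint angles; "dq": joint speeds; "joint_efforts": joint torques, N m; "position": TCP position; "tool_rot": TCP orientation; "ft_force": force on the tool from outside, world axes, zero at the start; "moment": the same for the moment, N m; "finger_gap": opening from 0.0 (shut) to 1.0 (fully open); "gripper_force": force on a finger pad.
Only numpy, scipy, OpenCV 4.12 (cv2) and the standard library are available. Lean on these libraries where they do the work, as an engineer would, in place of code of your own. Each camera call takes 0.05 s, during which the arm holds its last target. There are 200 camera calls.

## Task

Set the grinding gap of the green bench mill that makes marble grit: turn the blue adjusting ring clockwise (seen from above) by its black bar until you feel the burrs touch, without forcing them, then back it off three clicks and let go. Leave the red tell-tale pointer to be moved by the ring alone, and do not disturb the tin, the jar, the marble offcut or the brush.

Things in the scene. Friction and masses are not known exactly. Their poses are not given: they have to be found in the camera images.
- mill: green bench mill bolted to the bench: 170 x 150 mm foot, round green column, and a dark round flange (134 mm across, top 130 mm above the bench) with a white tick every 20 degrees. Origin on the column's axis at bench height, z up; its grey motor (up to 98 mm high) sticks out to its +x, a spout to its -x.
- ring (a joint): angle (rad) of the blue adjusting ring, 88 mm across, lying 136 to 156 mm above the bench on the mill's vertical axis (it turns but does not rise). It grows as the ring turns clockwise seen from above, which closes the burrs. At 0 the white mark points along the mill's +x. It starts between -0.2 and 0.55; the burrs touch at a hidden angle between 1.0 and 1.8, new every time.
- grip_bar (a point): centre of the graspable part of the black bar standing across the ring, on the ring's axis, 182 mm above the bench. The bar is 14 mm thick, 76 mm long, and stands from the ring's top (156 mm) to 196 mm above the bench; x axis along the bar towards the white mark, z up. It turns with the ring.
- ring_mark (a point): white mark on the ring's upper rim, at the end of the bar, 42 mm from the axis, 156 mm above the bench; x outward. The ring clicks every 20 degrees (0.349 rad): a spring ball holds it in each click and takes about 0.18 N m to turn through. One click lies 0.06 rad past first touch, the others at whole clicks before it, so three clicks back from a firm touch is 60 degrees.
- pointer: red tell-tale pointer, 20 x 6 x 4 mm, on the flange just outside the ring; origin on the mill's axis 130 mm above the bench, x outward along it. Held by light friction, it starts clockwise of the ring's mark. When the white mark reaches it the ring pushes it along clockwise, and leaves it behind when turned back: it marks the furthest that the ring has been closed.
- burr: steel burr in the ring's mouth, origin on the mill's axis 130 mm above the bench; does not move, and its pose does not show where the burrs touch. From first touch on, turning further meets a springy resistance of 4 N m per rad, on top of the clicks' 0.18 N m: the touch is firm from 0.12 N m, a total of 0.35 N m is certain, and the burrs are damaged if pressed with over 0.7 N m.
- tin: steel cup, 72 mm across, 62 mm high, standing near the mill's spout; origin under its centre. Bystander.
- jar: clear jar with white cap, 72 mm across, 100 mm high; origin under its centre. Bystander.
- offcut: white marble offcut, 100 x 55 x 35 mm; origin under its centre, x along its length. Bystander.
- brush: hand brush lying on the bench, its x axis along it, handle to -x. Bystander.

How it is judged:
By the outcome, as a careful person would: the job done as asked, in the order asked, and still so for the second after the job is handed in, with the robot touching nothing.
It also fails if it takes over 72 s, if anything falls off the work surface, if the arm or the gripper's body presses on something with over 40 N, if the wrist force passes 120 N, or if a joint passes its speed limit or range.

## Working session

There is one attempt and no reset: what is moved stays moved. The work goes in short steps, Python scripts to look and compute and a tool call to move; the robot and the scene stay as the last step left them, time stands still between calls to the robot, and variables do not carry over. Pictures are saved under pics/ and viewed, at most 10 in all, crops included, and the job is handed in when it is done.

Besides the shell and the picture viewer there is one more tool, called after "Emit:" by a JSON object that holds its "method" and its "body". carry_out: Moves the arm, as the interface text tells. Its arguments: {"type":"object","properties":{"motion":{"type":"array","items":{"type":"object","properties":{"angular":{"type":"array","items":{"type":"number"}},"dp":{"type":"array","items":{"type":"number"}},"hand":{"type":"number"}}}},"squeeze":{"type":"number"}},"required":["motion"]}

```bash
mkdir -p pics; ls
python3 - <<'E'
from station import robot
import cv2,numpy as np
for n in("top","side"):
    p,d=robot.camera(n); cv2.imwrite(f"pics/{n}0.png",p); np.save(f"pics/{n}0.npy",d)
    c=robot.get_calibration(n); print(n,np.round(c["camera_matrix"],1).tolist(),np.round(c["R"],3).tolist(),np.round(c["t"],3).tolist())
s=robot.get_state(); print({k:np.round(v,3).tolist() for k,v in s.items()})
E
```

```text
pics
top [[478.4, 0.0, 258.2], [0.0, 478.4, 196.4], [0.0, 0.0, 1.0]] [[0.095, -0.995, -0.001], [-0.974, -0.093, -0.209], [0.208, 0.021, -0.978]] [0.032, 0.581, 1.229]
side [[450.2, 0.0, 254.0], [0.0, 450.2, 202.5], [0.0, 0.0, 1.0]] [[-0.988, -0.152, 0.011], [-0.102, 0.608, -0.788], [0.113, -0.78, -0.616]] [0.572, 0.127, 1.02]
{'time': 0.1, 'joints': [1.205, 0.334, 0.04, 1.466, -0.013, 1.343, -0.058], 'dq': [-0.0, -0.0, 0.0, -0.004, 0.001, -0.001, 0.002], 'joint_efforts': [0.006, -65.781, 1.341, -40.471, -0.06, 0.041, 0.0], 'position': [0.171, -0.627, 0.241], 'tool_rot': [-3.14, 0.0, 0.267], 'ft_force': [0.012, -0.675, 0.715], 'moment': [0.016, 0.017, 0.028], 'gripper_force': 0.0, 'finger_gap': 1.001}
```

View pics/top0.png

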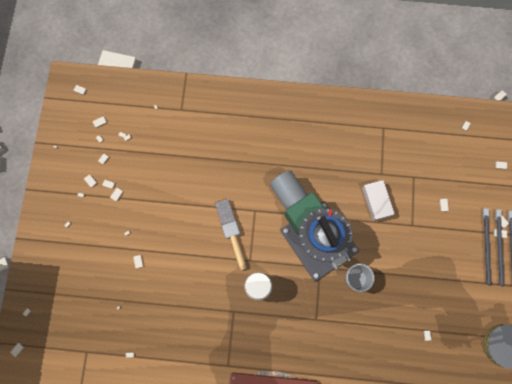

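View pics/side0.png

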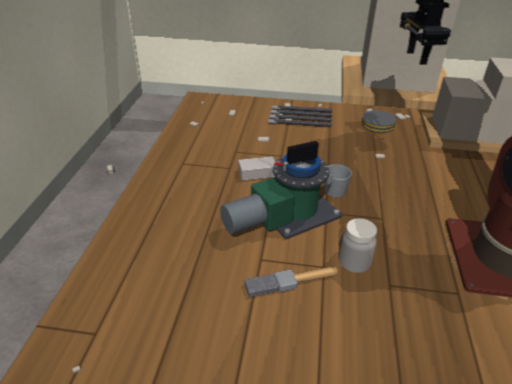

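Top view: mill ring at about (326,234), motor towards (288,188), red pointer near (330,212), tin (360,278), offcut (378,200). The side view shows the bar at (302,153) above the ring. Now I'll measure.

```bash
cat > h.py <<'E'
import cv2,numpy as np
from station import robot
def ray(n,uv,z):
    c=robot.get_calibration(n);K,R,t=map(np.array,(c["camera_matrix"],c["R"],c["t"]))
    d=R.T@np.linalg.solve(K,np.array([*uv,1.]));o=-R.T@t
    return o+d*(z-o[2])/d[2]
def proj(n,X):
    c=robot.get_calibration(n);K,R,t=map(np.array,(c["camera_matrix"],c["R"],c["t"]))
    q=K@(R@np.array(X)+t);return q[:2]/q[2]
def comps(m,amin=4):
    n,l,s,c=cv2.connectedComponentsWithStats(m.astype(np.uint8))
    return [(s[i,4],c[i],l==i) for i in range(1,n) if s[i,4]>=amin]
E
python3 - <<'E'
from h import *
for n in("top","side"):
    p=cv2.imread(f"pics/{n}0.png"); b,g,r=[p[...,i].astype(int) for i in range(3)]
    hsv=cv2.cvtColor(p,cv2.COLOR_BGR2HSV);H,S,V=[hsv[...,i].astype(int) for i in range(3)]
    x0,y0,x1,y1=(255,150,400,300) if n=="top" else (210,130,360,250)
    roi=np.zeros(b.shape,bool);roi[y0:y1,x0:x1]=1
    for name,m,z in(("blue",(H>100)&(H<125)&(S>130),.15),("red",((H<8)|(H>172))&(S>150)&(V>90),.132),("black",(V<35),.19),("white",(V>185)&(S<60),.156)):
        for a,c,mm in comps(m&roi):
            ys,xs=np.where(mm); 
            if name=="blue" or a>6: print(n,name,a,np.round(c,1),(xs.min(),xs.max(),ys.min(),ys.max()),np.round(ray(n,c,z),4))
    k=proj
    crop=p[185:290,280:400] if n=="top" else p[135:215,240:360]
    cv2.imwrite(f"pics/{n}0c.png",cv2.resize(crop,None,fx=5,fy=5,interpolation=cv2.INTER_CUBIC))
E
```

```text
top blue 114 [337.7 226.4] (np.int64(326), np.int64(344), np.int64(216), np.int64(242)) [ 0.4997 -0.1177  0.15  ]
top blue 178 [317.6 238.8] (np.int64(309), np.int64(335), np.int64(220), np.int64(250)) [ 0.4641 -0.0703  0.15  ]
top red 14 [330.  212.5] (np.int64(329), np.int64(331), np.int64(210), np.int64(215)) [ 0.5361 -0.0989  0.132 ]
top white 713 [378.7 199.2] (np.int64(364), np.int64(393), np.int64(180), np.int64(218)) [ 0.5766 -0.2143  0.156 ]
top white 51 [321.1 236.4] (np.int64(318), np.int64(324), np.int64(231), np.int64(242)) [ 0.4701 -0.0778  0.156 ]
top white 339 [261.4 285.2] (np.int64(255), np.int64(270), np.int64(273), np.int64(298)) [0.339 0.057 0.156]
top white 7 [315.3 275. ] (np.int64(314), np.int64(316), np.int64(274), np.int64(276)) [ 0.3755 -0.0701  0.156 ]
side blue 23 [285.4 158. ] (np.int64(283), np.int64(287), np.int64(155), np.int64(160)) [ 0.5208 -0.1007  0.15  ]
side blue 331 [304.  168.8] (np.int64(287), np.int64(319), np.int64(157), np.int64(176)) [ 0.4743 -0.0618  0.15  ]
side red 17 [278.6 163.6] (np.int64(275), np.int64(282), np.int64(162), np.int64(165)) [ 0.5364 -0.1014  0.132 ]
side black 488 [302.3 152.5] (np.int64(288), np.int64(317), np.int64(142), np.int64(162)) [ 0.4816 -0.0663  0.19  ]
side white 133 [352.9 228.2] (np.int64(347), np.int64(359), np.int64(220), np.int64(237)) [0.3687 0.1356 0.156 ]
```

View pics/top0c.png

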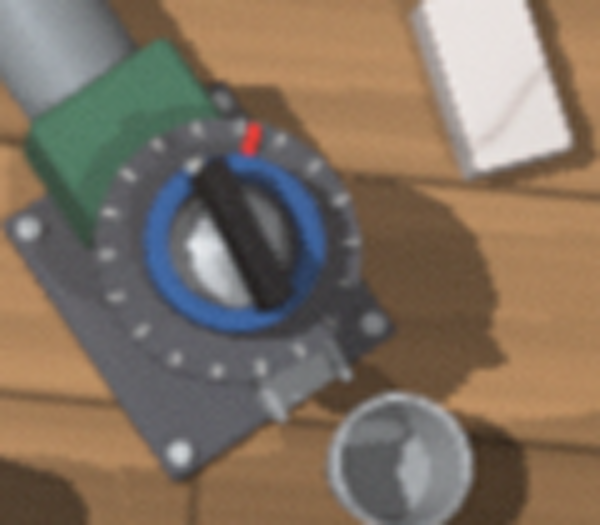

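View pics/side0c.png

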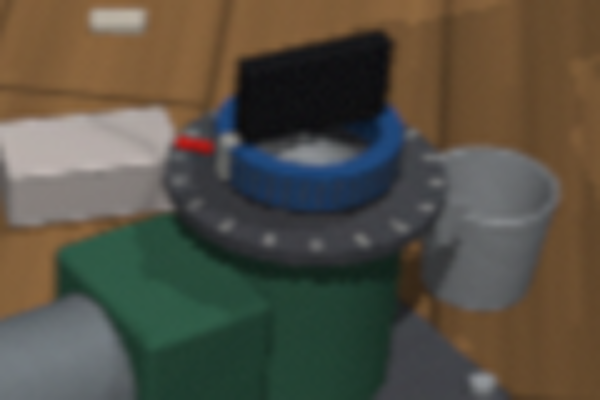

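Top crop: white mark at about full-pixel (319,218), bar from (322,219) to (334,244), and pointer (330,212) clockwise of the mark. The motor runs up-left. Next I'll get the bar axis from its top edge, and the mill axis from the flange and ring.

Run:
```python
from h import *
def cloud(n):
    d=np.load(f"pics/{n}0.npy");c=robot.get_calibration(n);K,R,t=map(np.array,(c["camera_matrix"],c["R"],c["t"]))
    v,u=np.mgrid[:384,:512];P=np.stack([(u-K[0,2])/K[0,0]*d,(v-K[1,2])/K[1,1]*d,d],-1)
    W=(P-t)@R; W[d==0]=np.nan; return W
for n in("top","side"):
    W=cloud(n);x,y,z=W[...,0],W[...,1],W[...,2]
    near=np.hypot(x-.483,y+.093)<.11
    m=near&(z>.185)&(z<.21);q=W[m];print(n,"bar n",m.sum(),q.mean(0).round(4),cv2.minAreaRect(q[:,:2].astype(np.float32)*1000))
    m=near&(z>.147)&(z<.162);q=W[m];print("ring",m.sum(),cv2.minEnclosingCircle(q[:,:2].astype(np.float32)))
    m=near&(z>.124)&(z<.134);q=W[m];print("flange",m.sum(),cv2.minEnclosingCircle(q[:,:2].astype(np.float32)))
# ring hull ellipse in colour, top
p=cv2.imread("pics/top0.png");hsv=cv2.cvtColor(p,cv2.COLOR_BGR2HSV);H,S,V=[hsv[...,i].astype(int) for i in range(3)]
m=(H>100)&(H<125)&(S>130);m[:,:300]=0;m[:205]=0;m[255:]=0;m[:,355:]=0
pts=np.argwhere(m)[:,::-1].astype(np.float32);h=cv2.convexHull(pts)
W=np.array([ray("top",a,.150) for a in h[:,0]],np.float32);print("ring hull",cv2.minEnclosingCircle(W[:,:2]))
for nm,uv,zz in(("mark",(319,217.6),.156),("barA",(322.4,219.4),.196),("barB",(334,244),.196),("pt",(330,212.5),.132),("side mark",(285,166),.15),("motorend",(288,188),.09)):
    print(nm,ray("side" if "side" in nm else "top",uv,zz).round(4))
# bar top from side: dark top edge corners crop (240,62),(388,35)
print([ray("side",(240+a/5,135+b/5),.196).round(4) for a,b in((240,62),(388,35))])
W=cloud("top")
for nm,u,v in(("motor",288,188),("offcut",378,200),("tin",360,278),("jar",258,287)): print(nm,W[v,u].round(3))
```

```text
top bar n 205 [ 0.4793 -0.0908  0.1953] ((480.4632873535156, -90.90255737304688), (75.44090270996094, 14.844795227050781), 31.394330978393555)
ring 430 ((0.48069101572036743, -0.0911058858036995), 0.04514317959547043)
flange 1261 ((0.4798981547355652, -0.09155081957578659), 0.06718755513429642)
side bar n 234 [ 0.484  -0.0854  0.1935] ((482.95281982421875, -88.61307525634766), (77.31206512451172, 18.649803161621094), 29.81417465209961)
ring 360 ((0.4838487505912781, -0.08767279982566833), 0.044670723378658295)
flange 798 ((0.48385488986968994, -0.08851851522922516), 0.06853917986154556)Traceback (most recent call last):
  File "<stdin>", line 16, in <module>
cv2.error: OpenCV(4.12.0) /io/opencv/modules/imgproc/src/shapedescr.cpp:201: error: (-215:Assertion failed) count >= 0 && (depth == CV_32F || depth == CV_32S) in function 'minEnclosingCircle'
```

Emit:
{"method": "carry_out", "body": {"motion": [{"dp":[0.0368,-0.0363,-0.003],"hand":0},{"dp":[0.0368,-0.0363,-0.003]},{"dp":[0.0368,-0.0363,-0.003]},{"dp":[0.0368,-0.0363,-0.003]},{"dp":[0.0368,-0.0363,-0.003]},{"dp":[0.0368,-0.0363,-0.003]},{"dp":[0.0368,-0.0363,-0.003]},{"dp":[0.0368,-0.0363,-0.003]},{"dp":[0.0368,-0.0363,-0.003]},{"dp":[0.0368,-0.0363,-0.003]},{"dp":[0.0368,-0.0363,-0.003]},{"dp":[0.0368,-0.0363,-0.003]},{}]}}

```text
validation failed for argument at $.mo...
```

Emit:
{"method": "carry_out", "body": {"motion": [{"dp":[0.0368,-0.0363,-0.003],"angular":[0,0,0],"hand":0},{"dp":[0.0368,-0.0363,-0.003],"angular":[0,0,0],"hand":0},{"dp":[0.0368,-0.0363,-0.003],"angular":[0,0,0],"hand":0},{"dp":[0.0368,-0.0363,-0.003],"angular":[0,0,0],"hand":0},{"dp":[0.0368,-0.0363,-0.003],"angular":[0,0,0],"hand":0},{"dp":[0.0368,-0.0363,-0.003],"angular":[0,0,0],"hand":0},{"dp":[0.0368,-0.0363,-0.003],"angular":[0,0,0],"hand":0},{"dp":[0.0368,-0.0363,-0.003],"angular":[0,0,0],"hand":0},{"dp":[0.0368,-0.0363,-0.003],"angular":[0,0,0],"hand":0},{"dp":[0.0368,-0.0363,-0.003],"angular":[0,0,0],"hand":0},{"dp":[0.0368,-0.0363,-0.003],"angular":[0,0,0],"hand":0},{"dp":[0.0368,-0.0363,-0.003],"angular":[0,0,0],"hand":0},{"dp":[0,0,0],"angular":[0,0,0],"hand":0}]}}

```text
time: 1.72
position: [0.4838, -0.0861, 0.2776]
tool_rot: [-3.14, -0.001, 0.274]
ft_force: [1.0, -0.1, 0.7]
finger_gap: 1.0
gripper_force: 0.0
```

Run:
```python
from h import *
s=robot.get_state(); print({k:np.round(s[k],3).tolist() for k in("time","joints","position","tool_rot","ft_force","moment")})
C=np.array([.482,-.0898])
# motor edges/foot corners in first top picture
p=cv2.imread("pics/top0.png");hsv=cv2.cvtColor(p,cv2.COLOR_BGR2HSV);H,S,V=[hsv[...,i].astype(int) for i in range(3)]
d=np.load("pics/top0.npy");c=robot.get_calibration("top");K,R,t=map(np.array,(c["camera_matrix"],c["R"],c["t"]))
v,u=np.mgrid[:384,:512];W=(np.stack([(u-K[0,2])/K[0,0]*d,(v-K[1,2])/K[1,1]*d,d],-1)-t)@R
z=W[...,2];r=np.hypot(W[...,0]-C[0],W[...,1]-C[1])
m=(z>.075)&(z<.105)&(r>.08)&(r<.24)&(W[...,0]>.5)&(W[...,1]>-.1)
q=W[m][:,:2]
print("motor",m.sum(),q.mean(0).round(3),z[m].max().round(3),cv2.minAreaRect((q*1000).astype(np.float32)),"yaw of mean",np.arctan2(*(q.mean(0)-C)[::-1]))
for n,P in(("barA",ray("top",(322.4,219.4),.196)),("barB",ray("top",(334,244),.196)),("mark",ray("top",(319,217.6),.156)),("ptr",ray("top",(330,212.5),.133)),("ptr side",ray("side",(278.6,163.6),.133))):
    e=P[:2]-C;print(n,P.round(4),np.hypot(*e).round(4),np.arctan2(e[1],e[0]).round(3))
# foot bolts at z~.01
for uv in((280+28/5,185+228/5),(280+180/5,185+453/5),(280+373/5,185+323/5),(280+222/5,185+100/5)): print("bolt",ray("top",uv,.015).round(4))
```

```text
{'time': 1.725, 'joints': [0.599, 0.018, -0.514, 1.762, 0.008, 1.363, -1.213], 'position': [0.484, -0.086, 0.278], 'tool_rot': [-3.14, -0.001, 0.274], 'ft_force': [0.978, -0.085, 0.677], 'moment': [-0.055, 0.003, -0.042]}
motor 1146 [ 0.582 -0.007] 0.105 ((585.1322021484375, -5.121696472167969), (128.97625732421875, 91.14234924316406), 40.37706756591797) yaw of mean 0.6941907688105561
barA [ 0.5054 -0.0733  0.196 ] 0.0286 0.613
barB [ 0.4494 -0.1045  0.196 ] 0.0357 -2.718
mark [ 0.5161 -0.0694  0.156 ] 0.0398 0.538
ptr [ 0.5359 -0.0987  0.133 ] 0.0546 -0.164
ptr side [ 0.5362 -0.0998  0.133 ] 0.0551 -0.182
bolt [0.4965 0.004  0.015 ]
bolt [ 0.3823 -0.0879  0.015 ]
bolt [ 0.4622 -0.1879  0.015 ]
bolt [ 0.5782 -0.0976  0.015 ]
```

Emit:
{"method": "carry_out", "body": {"motion": [{"dp":[0,0,0],"angular":[0,0,-0.179],"hand":0},{"dp":[0,0,0],"angular":[0,0,-0.179],"hand":0},{"dp":[0,0,0],"angular":[0,0,-0.179],"hand":0},{"dp":[0,0,0],"angular":[0,0,-0.179],"hand":0},{"dp":[0,0,0],"angular":[0,0,-0.179],"hand":0},{"dp":[0,0,0],"angular":[0,0,-0.179],"hand":0},{"dp":[0,0,0],"angular":[0,0,-0.179],"hand":0},{"dp":[0,0,0],"angular":[0,0,-0.179],"hand":0},{"dp":[0,0,0],"angular":[0,0,-0.179],"hand":0},{"dp":[0,0,0],"angular":[0,0,-0.179],"hand":0},{"dp":[0,0,0],"angular":[0,0,-0.179],"hand":0},{"dp":[0,0,0],"angular":[0,0,-0.179],"hand":0},{"dp":[0,0,0],"angular":[0,0,-0.179],"hand":0},{"dp":[0,0,0],"angular":[0,0,-0.179],"hand":0},{"dp":[0,0,0],"angular":[0,0,-0.179],"hand":0},{"dp":[0,0,0],"angular":[0,0,-0.179],"hand":0},{"dp":[0,0,0],"angular":[0,0,-0.179],"hand":0},{"dp":[0,0,0],"angular":[0,0,-0.179],"hand":0},{"dp":[0,0,0],"angular":[0,0,-0.179],"hand":0},{"dp":[0.0034,-0.0023,0],"angular":[0,0,0],"hand":0}]}}

```text
time: 4.22
position: [0.4803, -0.0947, 0.2773]
tool_rot: [3.141, -0.001, -2.617]
ft_force: [-0.1, -0.1, -0.6]
finger_gap: 0.998
gripper_force: 0.0
```

Run:
```python
from h import *
s=robot.get_state(); print({k:np.round(s[k],4).tolist() for k in("time","joints","position","tool_rot","ft_force","moment")})
p,d=robot.camera("side");cv2.imwrite("pics/side1.png",p)
cv2.imwrite("pics/side1c.png",cv2.resize(p[60:240,210:390],None,fx=3,fy=3,interpolation=cv2.INTER_CUBIC))
```

```text
{'time': 4.225, 'joints': [0.6411, 0.0162, -0.5375, 1.7646, 0.0085, 1.3636, 2.1974], 'position': [0.4803, -0.0947, 0.2773], 'tool_rot': [3.1413, -0.0005, -2.6169], 'ft_force': [-0.1161, -0.0674, -0.5668], 'moment': [0.1549, -0.1211, 0.0017]}
```

View pics/side1c.png

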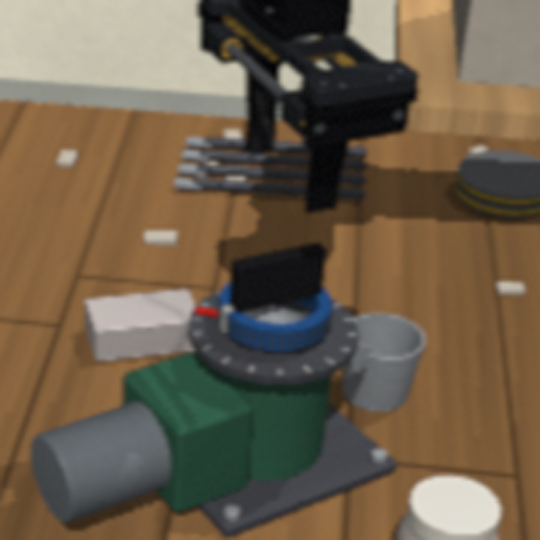

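The gripper hangs above the ring with its fingers across the bar, both clear of the pointer at crop (207,312). I'll correct the position and descend.

Emit:
{"method": "carry_out", "body": {"motion": [{"dp":[-0.0039,0.0034,0.02],"angular":[0,0,-0.01],"hand":0},{"dp":[0,0,0.02],"angular":[0,0,0],"hand":0},{"dp":[0,0,0.02],"angular":[0,0,0],"hand":0},{"dp":[0,0,0],"angular":[0,0,0],"hand":0},{"dp":[0,0,0],"angular":[0,0,0],"hand":0}], "squeeze": 20}}

```text
time: 4.9
position: [0.4826, -0.0895, 0.2183]
tool_rot: [-3.141, 0.001, -2.608]
ft_force: [-0.0, -0.2, -0.1]
finger_gap: 0.998
gripper_force: 0.0
```

Emit:
{"method": "carry_out", "body": {"motion": [{"dp":[0,0,0.018],"angular":[0,0,0],"hand":0},{"dp":[0,0,0.0175],"angular":[0,0,0],"hand":0},{"dp":[0,0,0],"angular":[0,0,0],"hand":0.5},{"dp":[0,0,0],"angular":[0,0,0],"hand":0.7},{"dp":[0,0,0],"angular":[0,0,0],"hand":1},{"dp":[0,0,0],"angular":[0,0,0],"hand":1},{"dp":[0,0,0],"angular":[0,0,0],"hand":1},{"dp":[0,0,0],"angular":[0,0,0],"hand":1},{"dp":[0,0,0],"angular":[0,0,0],"hand":1},{"dp":[0,0,0],"angular":[0,0,0],"hand":1}], "squeeze": 20}}

```text
time: 6.15
position: [0.4832, -0.0907, 0.1822]
tool_rot: [-3.139, 0.001, -2.606]
ft_force: [12.3, -13.8, -11.0]
finger_gap: 0.175
gripper_force: 8.7
```

```bash
cat > st.py <<'E'
from h import *
s=robot.get_state(); r=lambda k,n=4:np.round(s[k],n).tolist()
print(r("time",2),r("position"),"yaw",r("tool_rot")[2],"F",r("ft_force",2),"M",r("moment",3),"j7",r("joints",3)[6],"gap",r("finger_gap",3),"grip",r("gripper_force",1))
E
python3 st.py
```

```text
6.15 [0.4832, -0.0907, 0.1822] yaw -2.6059 F [12.28, -13.76, -11.04] M [-2.703, -2.763, 0.149] j7 2.16 gap 0.175 grip 8.7
```

Emit:
{"method": "carry_out", "body": {"motion": [{"dp":[0,-0.0014,0],"angular":[0,0,0],"hand":1},{"dp":[0,0,0],"angular":[0,0,0],"hand":1},{"dp":[0,0,0],"angular":[0,0,0],"hand":1}]}}

```text
time: 6.52
position: [0.4836, -0.0913, 0.1821]
tool_rot: [-3.14, 0.001, -2.606]
ft_force: [4.9, -4.7, -2.6]
finger_gap: 0.158
gripper_force: 20.0
```

```bash
python3 st.py
```

```text
6.52 [0.4836, -0.0913, 0.1821] yaw -2.6061 F [4.89, -4.74, -2.59] M [-0.868, -0.939, 0.111] j7 2.161 gap 0.158 grip 20.0
```

Emit:
{"method": "carry_out", "body": {"motion": [{"dp":[0,-0.0005,0],"angular":[0,0,0.0873],"hand":1},{"dp":[0,0,0],"angular":[0,0,0.0873],"hand":1},{"dp":[0,0,0],"angular":[0,0,0.0873],"hand":1},{"dp":[0,0,0],"angular":[0,0,0.0873],"hand":1},{"dp":[0,0,0],"angular":[0,0,0.0873],"hand":1},{"dp":[0,0,0],"angular":[0,0,0.0873],"hand":1},{"dp":[0,0,0],"angular":[0,0,0.0873],"hand":1},{"dp":[0,0,0],"angular":[0,0,0.0873],"hand":1},{"dp":[0,0,0],"angular":[0,0,0],"hand":1},{"dp":[0,0,0],"angular":[0,0,0],"hand":1}]}}

```text
time: 7.78
position: [0.4838, -0.0926, 0.1821]
tool_rot: [-3.14, 0.002, 2.978]
ft_force: [4.5, -7.0, -3.1]
finger_gap: 0.158
gripper_force: 20.0
```

```bash
python3 st.py
```

```text
7.78 [0.4838, -0.0926, 0.1821] yaw 2.978 F [4.45, -7.01, -3.06] M [-1.453, -1.096, 0.097] j7 1.466 gap 0.158 grip 20.0
```

Emit:
{"method": "carry_out", "body": {"motion": [{"dp":[-0.0004,-0.0004,0],"angular":[0,0,0.063],"hand":1},{"dp":[0,0,0],"angular":[0,0,0.063],"hand":1},{"dp":[0,0,0],"angular":[0,0,0.064],"hand":1},{"dp":[0,0,0],"angular":[0,0,0],"hand":1},{"dp":[0,0,0],"angular":[0,0,0],"hand":1}]}}

```text
time: 8.4
position: [0.4838, -0.0929, 0.1821]
tool_rot: [-3.14, 0.001, 2.788]
ft_force: [2.3, -6.8, -1.9]
finger_gap: 0.158
gripper_force: 20.0
```

```bash
python3 st.py
```

```text
8.4 [0.4838, -0.0929, 0.1821] yaw 2.7879 F [2.35, -6.8, -1.88] M [-1.327, -0.618, -0.061] j7 1.278 gap 0.158 grip 20.0
```

Emit:
{"method": "carry_out", "body": {"motion": [{"dp":[0,-0.0005,0],"angular":[0,0,0.05],"hand":1},{"dp":[0,0,0],"angular":[0,0,0.05],"hand":1},{"dp":[0,0,0],"angular":[0,0,0],"hand":1},{"dp":[0,0,0],"angular":[0,0,0],"hand":1}]}}

```text
time: 8.9
position: [0.4837, -0.0931, 0.1821]
tool_rot: [-3.141, 0.001, 2.688]
ft_force: [1.6, -5.7, -1.7]
finger_gap: 0.159
gripper_force: 20.0
```

```bash
python3 st.py
```

```text
8.9 [0.4837, -0.0931, 0.1821] yaw 2.688 F [1.58, -5.7, -1.66] M [-1.122, -0.727, -0.114] j7 1.179 gap 0.159 grip 20.0
```

Emit:
{"method": "carry_out", "body": {"motion": [{"dp":[0,-0.0004,0],"angular":[0,0,0.04],"hand":1},{"dp":[0,0,0],"angular":[0,0,0.04],"hand":1},{"dp":[0,0,0],"angular":[0,0,0],"hand":1},{"dp":[0,0,0],"angular":[0,0,0],"hand":1}]}}

```text
time: 9.4
position: [0.4836, -0.0932, 0.1821]
tool_rot: [-3.141, 0.001, 2.609]
ft_force: [2.6, -5.8, -2.9]
finger_gap: 0.163
gripper_force: 20.0
```

```bash
python3 st.py
```

```text
9.4 [0.4836, -0.0932, 0.1821] yaw 2.6086 F [2.56, -5.82, -2.86] M [-1.052, -0.803, 0.052] j7 1.101 gap 0.163 grip 20.0
```

Emit:
{"method": "carry_out", "body": {"motion": [{"dp":[0,-0.0004,0],"angular":[0,0,0.05],"hand":1},{"dp":[0,0,0],"angular":[0,0,0.05],"hand":1},{"dp":[0,0,0],"angular":[0,0,0],"hand":1},{"dp":[0,0,0],"angular":[0,0,0],"hand":1}]}}

```text
time: 9.9
position: [0.4836, -0.0934, 0.1822]
tool_rot: [-3.141, 0.002, 2.509]
ft_force: [3.5, -5.2, -3.2]
finger_gap: 0.158
gripper_force: 20.0
```

```bash
python3 st.py
```

```text
9.9 [0.4836, -0.0934, 0.1822] yaw 2.5086 F [3.53, -5.18, -3.17] M [-0.928, -0.967, -0.011] j7 1.002 gap 0.158 grip 20.0
```

```bash
cat >> st.py <<'E'
L=[]
for i in range(4):
    robot.camera("side"); q=robot.get_state(); L.append((q["moment"][2],q["tool_rot"][2]))
print(np.round(L,4).tolist())
E
python3 st.py
python3 - <<'E'
from h import *
p,d=robot.camera("side");cv2.imwrite("pics/side2c.png",cv2.resize(p[100:220,230:360],None,fx=4,fy=4,interpolation=cv2.INTER_CUBIC))
E
```

```text
9.9 [0.4836, -0.0934, 0.1822] yaw 2.5086 F [3.53, -5.18, -3.17] M [-0.928, -0.967, -0.011] j7 1.002 gap 0.158 grip 20.0
[[-0.044, 2.5086], [-0.0273, 2.5086], [0.0097, 2.5086], [0.0051, 2.5086]]
```

View pics/side2c.png

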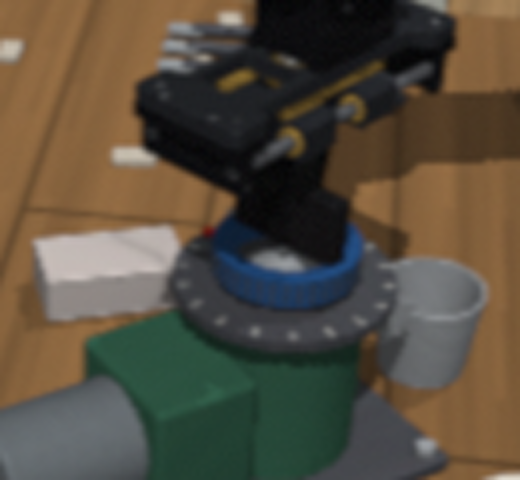

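The bar has turned with the hand, and the ring is now pushing the red pointer (crop (210,232)). No touch yet, so I'll go on in small steps.

Emit:
{"method": "carry_out", "body": {"motion": [{"dp":[0,0,0],"angular":[0,0,0.03],"hand":1},{"dp":[0,0,0],"angular":[0,0,0.03],"hand":1},{"dp":[0,0,0],"angular":[0,0,0],"hand":1},{"dp":[0,0,0],"angular":[0,0,0],"hand":1}]}}

```text
time: 10.65
position: [0.4834, -0.0935, 0.1821]
tool_rot: [-3.141, 0.001, 2.448]
ft_force: [2.7, -4.4, -3.2]
finger_gap: 0.157
gripper_force: 20.0
```

```bash
python3 st.py
```

```text
10.65 [0.4834, -0.0935, 0.1821] yaw 2.4484 F [2.67, -4.41, -3.16] M [-0.962, -0.805, -0.036] j7 0.942 gap 0.157 grip 20.0
[[-0.0722, 2.4485], [-0.0665, 2.4485], [-0.0481, 2.4484], [-0.0221, 2.4484]]
```

Emit:
{"method": "carry_out", "body": {"motion": [{"dp":[0,0,0],"angular":[0,0,0.03],"hand":1},{"dp":[0,0,0],"angular":[0,0,0.03],"hand":1},{"dp":[0,0,0],"angular":[0,0,0],"hand":1},{"dp":[0,0,0],"angular":[0,0,0],"hand":1}]}}

```text
time: 11.35
position: [0.4834, -0.0936, 0.1821]
tool_rot: [-3.141, 0.001, 2.388]
ft_force: [3.5, -5.1, -3.4]
finger_gap: 0.153
gripper_force: 20.0
```

```bash
python3 st.py
```

```text
11.35 [0.4834, -0.0936, 0.1821] yaw 2.3883 F [3.5, -5.06, -3.37] M [-0.99, -0.692, -0.077] j7 0.882 gap 0.153 grip 20.0
[[-0.0982, 2.3883], [-0.0793, 2.3882], [-0.0918, 2.3883], [-0.034, 2.3882]]
```

Emit:
{"method": "carry_out", "body": {"motion": [{"dp":[0,0,0],"angular":[0,0,0.03],"hand":1},{"dp":[0,0,0],"angular":[0,0,0.03],"hand":1},{"dp":[0,0,0],"angular":[0,0,0],"hand":1},{"dp":[0,0,0],"angular":[0,0,0],"hand":1}]}}

```text
time: 12.05
position: [0.4833, -0.0937, 0.1821]
tool_rot: [-3.141, 0.001, 2.328]
ft_force: [2.5, -5.4, -1.8]
finger_gap: 0.165
gripper_force: 20.0
```

```bash
python3 st.py
```

```text
12.05 [0.4833, -0.0937, 0.1821] yaw 2.3281 F [2.53, -5.41, -1.77] M [-1.042, -0.667, -0.089] j7 0.823 gap 0.165 grip 20.0
[[-0.0498, 2.3281], [-0.1396, 2.3283], [-0.0763, 2.3283], [-0.0857, 2.3283]]
```

Emit:
{"method": "carry_out", "body": {"motion": [{"dp":[0,0,0],"angular":[0,0,0.03],"hand":1},{"dp":[0,0,0],"angular":[0,0,0.03],"hand":1},{"dp":[0,0,0],"angular":[0,0,0],"hand":1},{"dp":[0,0,0],"angular":[0,0,0],"hand":1}]}}

```text
time: 12.75
position: [0.4833, -0.0937, 0.1821]
tool_rot: [-3.141, 0.001, 2.269]
ft_force: [2.4, -5.4, -2.0]
finger_gap: 0.159
gripper_force: 20.0
```

```bash
python3 st.py
```

```text
12.75 [0.4833, -0.0937, 0.1821] yaw 2.2688 F [2.44, -5.44, -2.05] M [-1.134, -0.658, 0.252] j7 0.763 gap 0.159 grip 20.0
[[0.2553, 2.2687], [0.2151, 2.2688], [0.2089, 2.2688], [0.2245, 2.2688]]
```

Emit:
{"method": "carry_out", "body": {"motion": [{"dp":[0,0,0],"angular":[0,0,0.015],"hand":1},{"dp":[0,0,0],"angular":[0,0,0.015],"hand":1},{"dp":[0,0,0],"angular":[0,0,0],"hand":1},{"dp":[0,0,0],"angular":[0,0,0],"hand":1}]}}

```text
time: 13.45
position: [0.4832, -0.0937, 0.1821]
tool_rot: [-3.141, 0.002, 2.239]
ft_force: [2.1, -6.0, -0.8]
finger_gap: 0.162
gripper_force: 20.0
```

```bash
python3 st.py
```

```text
13.45 [0.4832, -0.0937, 0.1821] yaw 2.2391 F [2.09, -6.04, -0.78] M [-1.274, -0.586, 0.34] j7 0.733 gap 0.162 grip 20.0
[[0.3916, 2.2391], [0.3801, 2.2391], [0.3341, 2.239], [0.4038, 2.239]]
```

Emit:
{"method": "carry_out", "body": {"motion": [{"dp":[0,0,0],"angular":[0,0,0.012],"hand":1},{"dp":[0,0,0],"angular":[0,0,0],"hand":1},{"dp":[0,0,0],"angular":[0,0,0],"hand":1}]}}

```text
time: 14.02
position: [0.4833, -0.0937, 0.1821]
tool_rot: [-3.141, 0.002, 2.227]
ft_force: [2.9, -5.5, -2.5]
finger_gap: 0.162
gripper_force: 20.0
```

```bash
python3 st.py
python3 - <<'E'
from h import *
for n in("top","side"):
    p,d=robot.camera(n);cv2.imwrite(f"pics/{n}3.png",p)
E
```

```text
14.02 [0.4833, -0.0937, 0.1821] yaw 2.2271 F [2.87, -5.48, -2.46] M [-1.233, -0.586, 0.41] j7 0.722 gap 0.162 grip 20.0
[[0.4116, 2.2271], [0.4118, 2.2271], [0.4104, 2.227], [0.3765, 2.2271]]
```

The total is about 0.40 N m and climbing at 4–5 N m/rad, so this is a firm touch. I'll back off three clicks, to start + 1 click: yaw 3.33.

Emit:
{"method": "carry_out", "body": {"motion": [{"dp":[0,0,0],"angular":[0,0,-0.1],"hand":1},{"dp":[0,0,0],"angular":[0,0,-0.1],"hand":1},{"dp":[0,0,0],"angular":[0,0,-0.1],"hand":1},{"dp":[0,0,0],"angular":[0,0,-0.1],"hand":1},{"dp":[0,0,0],"angular":[0,0,-0.1],"hand":1},{"dp":[0,0,0],"angular":[0,0,-0.1],"hand":1},{"dp":[0,0,0],"angular":[0,0,-0.1],"hand":1},{"dp":[0,0,0],"angular":[0,0,-0.1],"hand":1},{"dp":[0,0,0],"angular":[0,0,-0.1],"hand":1},{"dp":[0,0,0],"angular":[0,0,-0.1],"hand":1},{"dp":[0,0,0],"angular":[0,0,-0.1],"hand":1},{"dp":[0,0,0],"angular":[0,0,0],"hand":1},{"dp":[0,0,0],"angular":[0,0,0],"hand":1}]}}

```text
time: 15.95
position: [0.4838, -0.092, 0.1822]
tool_rot: [3.141, 0.002, -2.958]
ft_force: [5.7, 0.7, -4.2]
finger_gap: 0.159
gripper_force: 20.0
```

```bash
python3 st.py
```

```text
15.95 [0.4838, -0.092, 0.1822] yaw -2.9576 F [5.67, 0.7, -4.16] M [0.2, -1.329, 0.089] j7 1.814 gap 0.159 grip 20.0
[[0.1188, -2.9576], [0.1205, -2.9576], [0.1226, -2.9576], [0.0942, -2.9576]]
```

Emit:
{"method": "carry_out", "body": {"motion": [{"dp":[0,0,0],"angular":[0,0,0],"hand":0.7},{"dp":[0,0,0],"angular":[0,0,0],"hand":0.5},{"dp":[0,0,0],"angular":[0,0,0],"hand":0.3},{"dp":[0,0,0],"angular":[0,0,0],"hand":0.3},{"dp":[0,0,-0.02],"angular":[0,0,0],"hand":0.3},{"dp":[0,0,-0.04],"angular":[0,0,0],"hand":0.3},{"dp":[0,0,-0.05],"angular":[0,0,0],"hand":0.3},{"dp":[0,0,-0.05],"angular":[0,0,0],"hand":0.3},{"dp":[-0.05,0,-0.02],"angular":[0,0,0],"hand":0.3},{"dp":[-0.05,0,0],"angular":[0,0,0],"hand":0.3},{"dp":[-0.05,0,0],"angular":[0,0,0],"hand":0.3},{"dp":[-0.05,0,0],"angular":[0,0,0],"hand":0.3},{"dp":[0,0,0],"angular":[0,0,0],"hand":0.3},{"dp":[0,0,0],"angular":[0,0,0],"hand":0.3}]}}

```text
time: 17.9
position: [0.6795, -0.0554, 0.3617]
tool_rot: [3.141, -0.001, -2.956]
ft_force: [0.5, 0.2, 0.6]
finger_gap: 0.701
gripper_force: 0.0
```

Run:
```python
from h import *
s=robot.get_state();print(s["time"],s["position"],s["ft_force"])
C=np.array([.4823,-.0905])
for n in("top","side"):
    p,d=robot.camera(n);cv2.imwrite(f"pics/{n}4.png",p)
    c=robot.get_calibration(n);K,R,t=map(np.array,(c["camera_matrix"],c["R"],c["t"]))
    v,u=np.mgrid[:384,:512];W=(np.stack([(u-K[0,2])/K[0,0]*d,(v-K[1,2])/K[1,1]*d,d],-1)-t)@R
    z=W[...,2];m=(np.hypot(W[...,0]-.483,W[...,1]+.09)<.06)&(z>.185)&(z<.21)
    print(n,"bar",m.sum(),cv2.minAreaRect((W[m][:,:2]*1000).astype(np.float32)))
    hsv=cv2.cvtColor(p,cv2.COLOR_BGR2HSV);H,S,V=[hsv[...,i].astype(int) for i in range(3)]
    r=((H<8)|(H>172))&(S>150)&(V>80)
    for a,cc,mm in comps(r,4):
        P=ray(n,cc,.133);e=P[:2]-C
        if np.hypot(*e)<.08: print(n,"ptr",a,cc.round(1),np.hypot(*e).round(3),np.arctan2(e[1],e[0]).round(3))
a=cv2.resize(cv2.imread("pics/top4.png")[170:300,230:400],None,fx=4,fy=4,interpolation=cv2.INTER_CUBIC);cv2.imwrite("pics/top4c.png",a)
```

```text
17.9 [ 0.67947916 -0.05537351  0.3617366 ] [0.53347174 0.2263064  0.56602222]
top bar 203 ((480.158935546875, -91.07678985595703), (75.72798156738281, 14.323454856872559), 11.5340576171875)
side bar 248 ((483.5063171386719, -88.51121520996094), (75.62335205078125, 17.83184814453125), 13.35844612121582)
```

View pics/top4c.png

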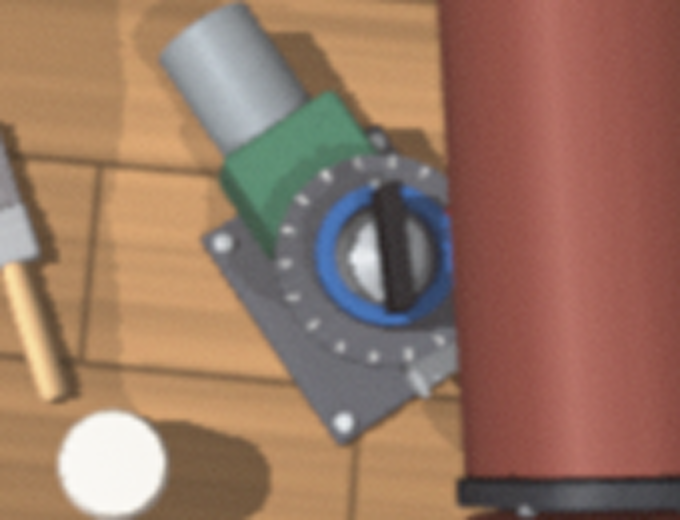

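The bar rests 20° clockwise of its start (31.4° → 11.5°). That is one click up from the start, and three back from the touch click at start + 4. The hand is clear of everything, so I'm handing in.

```bash
python3 -c "
from station import robot
print(robot.finish_job())"
```

```text
the job is handed in; nothing more can be done
None
```

The ring was closed to a firm touch at about 0.40 N m, backed off three clicks and released, and the job is handed in; the ring pushed the pointer, but the arm hid the pointer and some bystanders from the last picture, so their final positions are unchecked.

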